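Find the free cover on the terminal case and tip it open

ROBOT

A 7-joint arm with a two-finger parallel gripper is mounted at the origin on the work surface. World frame = base frame: x ahead of the robot, y to its left, z up, the work surface at z = 0. Lengths are in m, angles in rad, forces in N, time in s.
With the tool pointing down it reaches from about 0.4 to 0.875 m from the base axis. Payload 19.3 kg.
Tool frame: the origin (TCP) lies midway between the tips of the shut fingers; the grasp point (between the pads) lies 19 mm behind it; z points along the fingers, y is the line along which they close (so a half turn about z gives the same grasp; the last joint's range is limited). The gripper opens to 85 mm and grips with 20 to 120 N. Pads are 22 mm wide; open, the fingers measure 114 mm over their backs; the gripper's body (76 mm by 85 mm) begins 54 mm behind the grasp point. The pads swing forward as they close: fully open they stand 13 mm farther back than shut.
Start: joints at [-1.343, 0.521, -0.036, 1.599, 0.021, 1.021, -0.113], TCP at [0.183, 0.597, 0.231] pointing down, gripper open.
Joint ranges: [-2.91, 2.91], [-0.3, 2.13], [-1.5, 1.42], [0.17, 2.43], [-1.26, 4.41], [0.16, 1.93], [-2.52, 2.52]. Speed limits (rad/s): [1.89, 1.89, 2.39, 2.39, 3.01, 3.01, 3.01].

INTERFACE

Orientations are given as a unit quaternion [w, x, y, z].
In Python, from station import bot, imaging, ticket gives the robot as it stands.
- The arm moves only by the tool servo_tool, never from a script. Its argument "increments" is a list that holds one entry, the list of rows, each a list of 6 numbers: the shift along the tool's x, y, z in m, then the turn, a rotation vector about the tool's x, y, z in rad. In form: [[[tx, ty, tz, ax, ay, az], ...]]. A call has 1 to 20 rows; each row is the pose to reach, as a shift and turn from the pose commanded when the call began, along the tool's axes at that moment; what a row does not reach only later rows make up. A row lasts 1/10 s, in which the tool goes at most 50 mm and 8.59 degrees, less where a joint would pass 70% of its speed; a pose out of reach is approached as far as the arm can. A call with a gripper value outside its range is refused whole. "grip" is the finger opening in m, from 0 to 0.0854, set as the call begins (left out, the last holds). The fingers move at their own pace and stop on an object; the grip force is fixed at half the most. Time passes only in rows, so rows that repeat a pose let the fingers close. It gives the time, the measured TCP pose, the force, the opening and the grip force at its end, in the units of the state.
- bot.state(): the state, without advancing time (a new reading comes with each control period).
- imaging.snapshot(name): name is "scene" or "top"; returns the picture (400x640x3 uint8, red, green, blue); there is no depth.
- imaging.camera_model(name): a dict with "fx", "fy", "cx", "cy" (pixels), "pose" (4x4, takes a point from camera to world coordinates). Camera axes: x right, y down, z forward; pixel columns grow to the right and rows downward; lengths in m; the calibration is good to about 2 mm. A picture is of the moment at which its call begins. camera_model takes no time and is no camera call.
- ticket.job_done(): hands the job in; it is judged then, once.
The state is a dict: "time_s": time; "joint_pos": joint angles; "qd": joint speeds; "effort": joint torques, N m; "tcp_pos": TCP position; "ee_rot": TCP orientation; "contact_force": force on the tool from outside, world axes, zero at the start; "ft_torque": the same for the moment, N m; "gripper_width": finger opening in m; "grip_force": force on a finger pad.
Only numpy, scipy, OpenCV 4.12 (cv2) and the standard library are available. Lean on these libraries where they do the work, as an engineer would, in place of code of your own. Each camera call takes 0.05 s, during which the arm holds its last target. There are 200 camera calls.

TASK

One of the four identical covers on top of the grey terminal case is free and the other three are blocked. Press the ribbed ends of the covers with your fingertips to find the one that rocks, without forcing those that hold firm, then push that one open as far as it will go and leave it standing open. Pick nothing up, and leave the screwdriver, insulator, cup and clip where they are.

Things in the scene. Friction and masses are not known exactly. Their poses are not given: they have to be found in the camera images.
- case: grey steel terminal case fixed to the table: 185 mm (its x) by 400 (its y) by 100 high, hollow, 95 deep inside; origin at the centre of its underside. Its x points away from the robot, turned up to 15 degrees either way. Four identical covers lie flush in its top at y = -144, -48, 48, 144 mm (a to d). 10 to 14 mm frame bars between them carry pivot bosses 5 mm proud
- cover_a (a joint): tilt of cover a, rad: 0 shut, 0.9 open at its stop. Grey steel plate 145 (case x) by 82 by 4 mm on a pivot along case y at case x = -12.5 mm. It turns only ribbed tail (60 mm long, robot side) down, long end (85 mm) up. One cover, a different one each time, is free: stiff hinge, about 4 N on the tail point turns it, stays as left. The other three are blocked and give at most 1.5 mm
- tail_a (a point): top face of the ribbed tail of cover a, mid-width, 32 mm from the pivot; 100 mm above the table when shut; moves with the cover. Pressed straight down here, a free cover meets its stop when the fingertips are 24 to 40 mm below the starting height (the thicker the finger, the sooner)
- lip_a (a point): middle of the long end's edge of cover a, top face, 85 mm from the pivot; moves with the cover, about 67 mm up when fully open
- cover_b (a joint): tilt of cover b, rad: 0 shut, 0.9 open at its stop. Grey steel plate 145 (case x) by 82 by 4 mm on a pivot along case y at case x = -12.5 mm. It turns only ribbed tail (60 mm long, robot side) down, long end (85 mm) up. One cover, a different one each time, is free: stiff hinge, about 4 N on the tail point turns it, stays as left. The other three are blocked and give at most 1.5 mm
- tail_b (a point): top face of the ribbed tail of cover b, mid-width, 32 mm from the pivot; 100 mm above the table when shut; moves with the cover. Pressed straight down here, a free cover meets its stop when the fingertips are 24 to 40 mm below the starting height (the thicker the finger, the sooner)
- lip_b (a point): middle of the long end's edge of cover b, top face, 85 mm from the pivot; moves with the cover, about 67 mm up when fully open
- cover_c (a joint): tilt of cover c, rad: 0 shut, 0.9 open at its stop. Grey steel plate 145 (case x) by 82 by 4 mm on a pivot along case y at case x = -12.5 mm. It turns only ribbed tail (60 mm long, robot side) down, long end (85 mm) up. One cover, a different one each time, is free: stiff hinge, about 4 N on the tail point turns it, stays as left. The other three are blocked and give at most 1.5 mm
- tail_c (a point): top face of the ribbed tail of cover c, mid-width, 32 mm from the pivot; 100 mm above the table when shut; moves with the cover. Pressed straight down here, a free cover meets its stop when the fingertips are 24 to 40 mm below the starting height (the thicker the finger, the sooner)
- lip_c (a point): middle of the long end's edge of cover c, top face, 85 mm from the pivot; moves with the cover, about 67 mm up when fully open
- cover_d (a joint): tilt of cover d, rad: 0 shut, 0.9 open at its stop. Grey steel plate 145 (case x) by 82 by 4 mm on a pivot along case y at case x = -12.5 mm. It turns only ribbed tail (60 mm long, robot side) down, long end (85 mm) up. One cover, a different one each time, is free: stiff hinge, about 4 N on the tail point turns it, stays as left. The other three are blocked and give at most 1.5 mm
- tail_d (a point): top face of the ribbed tail of cover d, mid-width, 32 mm from the pivot; 100 mm above the table when shut; moves with the cover. Pressed straight down here, a free cover meets its stop when the fingertips are 24 to 40 mm below the starting height (the thicker the finger, the sooner)
- lip_d (a point): middle of the long end's edge of cover d, top face, 85 mm from the pivot; moves with the cover, about 67 mm up when fully open
- driver: screwdriver with a black handle lying on the table in front of the case, towards the robot; about 200 mm long. A bystander: leave it alone
- insulator: white ceramic post insulator, 52 mm across, 60 mm tall, standing on the table beside the case, on its -y side; origin at its underside. A bystander: leave it alone
- cup: white cup, 72 mm across, 85 mm tall, standing beside the case on its +y side; origin at its underside. A bystander: leave it alone
- clip: steel test clip with black rubber grip, 85 x 17 x 20 mm, lying beyond the case; origin at its underside. A bystander: leave it alone

How it is judged:
By the outcome, as a careful person would: the job done as asked, in the order asked, and still so for the second after the job is handed in, with the robot touching nothing.
It also fails if it takes over 64 s, if anything falls off the work surface, if the arm or the gripper's body presses on something with over 40 N, if the wrist force passes 120 N, or if a joint passes its speed limit or range.

## Working session

There is one attempt and no reset: what is moved stays moved. The work goes in short steps, Python scripts to look and compute and a tool call to move; the robot and the scene stay as the last step left them, time stands still between calls to the robot, and variables do not carry over. Pictures are saved under pics/ and viewed, at most 10 in all, crops included, and the job is handed in when it is done.

Besides the shell and the picture viewer there is one more tool, called after "Emit:" by a JSON object that holds its "fn" and its "kwargs", one argument or row to a line. servo_tool: Moves the arm, as the interface text tells. Its arguments: {"type":"object","properties":{"increments":{"type":"array"},"grip":{"type":"number"}},"required":["increments"]}

```bash
mkdir -p pics; python3 - <<'E'
from station import bot, imaging, ticket
import cv2,numpy as np
for n in("scene","top"):
    im=imaging.snapshot(n); cv2.imwrite(f"pics/{n}0.png",im[:,:,::-1])
    m=imaging.camera_model(n); print(n,m["fx"],m["fy"],m["cx"],m["cy"],np.round(m["pose"],4).tolist())
s=bot.state(); print(s)
E
```

```text
scene 442.23819415664457 442.23819415664457 311.73606720731544 198.7469013720084 [[0.6186, 0.4714, -0.6286, 1.1508], [0.7856, -0.3879, 0.4821, -0.4582], [-0.0166, -0.792, -0.6103, 0.6943], [0.0, 0.0, 0.0, 1.0]]
top 435.68912014949575 435.68912014949575 331.48199167447393 200.07481759283812 [[0.0079, -0.9985, 0.0547, 0.4762], [-1.0, -0.0078, 0.0023, 0.0194], [-0.0019, -0.0547, -0.9985, 1.221], [0.0, 0.0, 0.0, 1.0]]
{'time_s': 0.1, 'joint_pos': array([-1.34320798,  0.5219643 , -0.03631242,  1.59994026,  0.02119996,
        1.02111233, -0.11279422]), 'qd': array([ 0.00152072, -0.00047435,  0.00054475, -0.00108684,  0.00072413,
       -0.00252529, -0.00016948]), 'effort': array([ 2.68954995e-03, -9.28483915e+01,  1.98360331e+00, -3.70541275e+01,
        1.81164430e-02,  5.32759179e-03,  1.05282618e-05]), 'tcp_pos': array([0.18333125, 0.59719002, 0.23078114]), 'ee_rot': array([-3.70833145e-05,  1.48353722e-01,  9.88934226e-01, -5.18324117e-04]), 'contact_force': array([ 0.69229291, -0.89557032,  0.3069176 ]), 'ft_torque': array([0.07021347, 0.01769335, 0.04054877]), 'grip_force': 0.0, 'gripper_width': 0.08536528571367206}
```

View pics/top0.png

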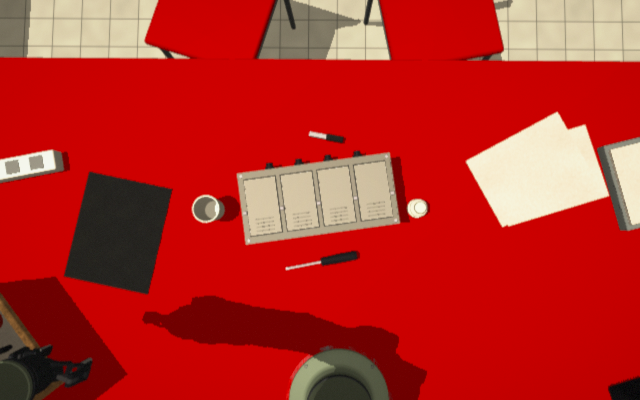

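View pics/scene0.png

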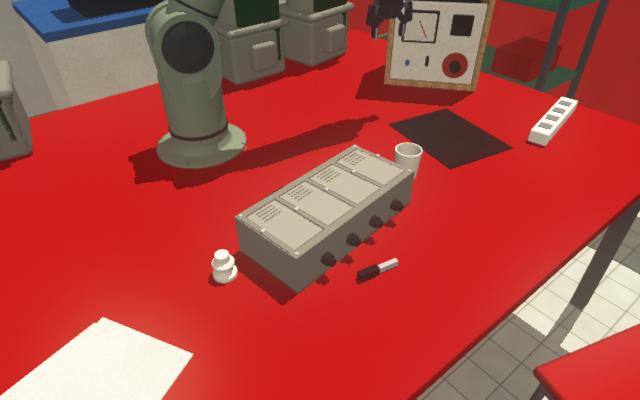

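```bash
cat > h.py <<'E'
from station import bot, imaging, ticket
import cv2,numpy as np
def ray(n,uv,z):
    m=imaging.camera_model(n);P=np.array(m["pose"])
    uv=np.atleast_2d(uv).astype(float)
    d=np.c_[(uv[:,0]-m["cx"])/m["fx"],(uv[:,1]-m["cy"])/m["fy"],np.ones(len(uv))]@P[:3,:3].T
    o=P[:3,3]; return o+d*((z-o[2])/d[:,2])[:,None]
def proj(n,X):
    m=imaging.camera_model(n);P=np.array(m["pose"])
    c=(np.atleast_2d(X)-P[:3,3])@P[:3,:3]
    return np.c_[c[:,0]/c[:,2]*m["fx"]+m["cx"],c[:,1]/c[:,2]*m["fy"]+m["cy"]]
E
python3 - <<'E'
from h import *
im=cv2.imread("pics/top0.png").astype(int)
b,g,r=im[...,0],im[...,1],im[...,2]
m=((g>70)&(abs(r-g)<60)).astype(np.uint8)
m[:,:225]=0;m[:,406:]=0;m[:145]=0;m[250:]=0
m=cv2.morphologyEx(m,cv2.MORPH_OPEN,np.ones((7,7)))
c=max(cv2.findContours(m,0,1)[0],key=cv2.contourArea)
box=cv2.boxPoints(cv2.minAreaRect(c));print(box)
W=ray("top",box,0.1)[:,:2];print(W, W.mean(0))
for i in range(4):
    e=W[(i+1)%4]-W[i];print(np.linalg.norm(e),np.degrees(np.arctan2(e[1],e[0])))
cr=cv2.resize(cv2.imread("pics/top0.png")[140:265,225:435],None,fx=3.8,fy=3.8,interpolation=cv2.INTER_CUBIC)
cv2.imwrite("pics/crop.png",cr)
s=cv2.imread("pics/scene0.png")[135:300,200:440]
cv2.imwrite("pics/scrop.png",cv2.resize(s,None,fx=3.3,fy=3.3,interpolation=cv2.INTER_CUBIC))
E
```

```text
[[235.68379 172.45743]
 [389.61728 151.22522]
 [399.47028 222.65927]
 [245.53677 243.89148]]
[[ 0.60729067  0.27039959]
 [ 0.66564562 -0.12766718]
 [ 0.48092367 -0.15307531]
 [ 0.42345906  0.24146527]] [0.54432975 0.05778059]
0.4023213292731002 -81.66007895592072
0.18646117702467171 -172.16822330551264
0.3987034620179348 98.28682662743208
0.18609474458191225 8.944733780478446
```

View pics/crop.png

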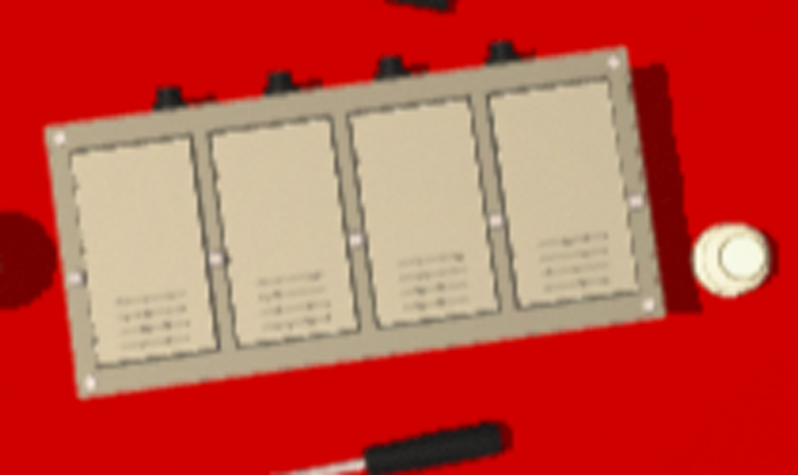

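View pics/scrop.png

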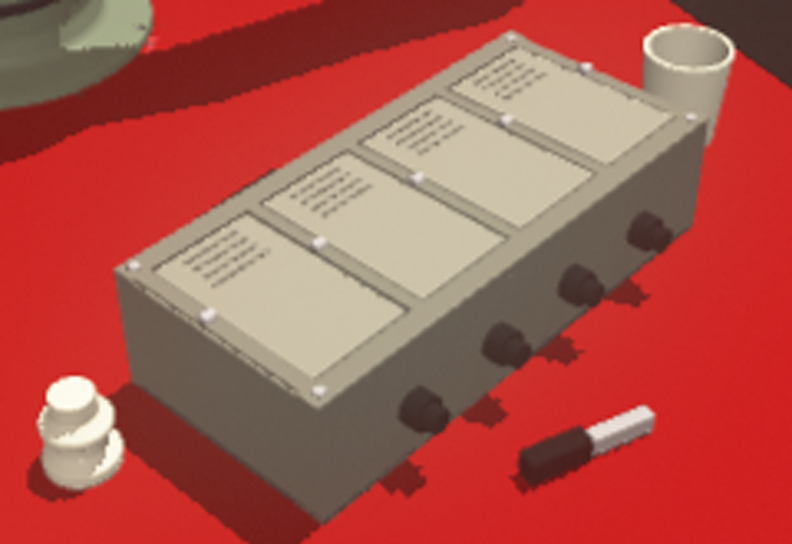

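The top view shows the case with its tails toward the robot (crop bottom row) and cover d on the left. The corners measure 402x186 mm, which matches the stated size. The cup (205,208), insulator (418,208) and driver (row ~260) are all clear of the tails.

```bash
cat >> h.py <<'E'
from scipy.spatial.transform import Rotation as Ro
C=np.array([0.5443,0.0578]);Y=np.radians(8.35)
ex=np.array([np.cos(Y),np.sin(Y)]);ey=np.array([-ex[1],ex[0]])
def tail(k): return C+ex*-0.0445+ey*dict(a=-.144,b=-.048,c=.048,d=.144)[k]
def rel(p):
    s=bot.state();q=s["ee_rot"];R=Ro.from_quat([q[1],q[2],q[3],q[0]])
    t=R.inv().apply(np.array(p)-s["tcp_pos"])
    G=Ro.from_matrix(np.c_[np.r_[ey,0],np.r_[ex,0],[0,0,-1]])
    return np.round(t,4),np.round((R.inv()*G).as_rotvec(),4)
E
python3 - <<'E'
from h import *
print(bot.state()["tcp_pos"])
for k in "abcd": print(k,tail(k),proj("top",[*tail(k),.1]),rel([*tail(k),.13]))
E
```

```text
[0.18333125 0.59719002 0.23078114]
a [ 0.52118336 -0.09113579] [[375.3896379  206.80928515]] (array([-0.5249, -0.5588,  0.1014]), array([-9.0000e-04,  7.0000e-04,  1.1273e+00]))
b [0.50724227 0.00384655] [[338.45297146 211.93639894]] (array([-0.4837, -0.4721,  0.1013]), array([-9.0000e-04,  7.0000e-04,  1.1273e+00]))
c [0.49330118 0.0988289 ] [[301.48071892 217.06845237]] (array([-0.4425, -0.3854,  0.1012]), array([-9.0000e-04,  7.0000e-04,  1.1273e+00]))
d [0.47936009 0.19381124] [[264.47282882 222.20545259]] (array([-0.4014, -0.2987,  0.1011]), array([-9.0000e-04,  7.0000e-04,  1.1273e+00]))
```

Emit:
{"fn": "servo_tool", "kwargs": {
  "increments": [
    [[-0.03, -0.022, 0, 0, 0, 0.085], [-0.06, -0.045, 0, 0, 0, 0.17], [-0.09, -0.067, 0, 0, 0, 0.253], [-0.12, -0.09, 0, 0, 0, 0.338], [-0.15, -0.112, 0, 0, 0, 0.423], [-0.18, -0.134, 0, 0, 0, 0.507], [-0.21, -0.156, 0, 0, 0, 0.592], [-0.24, -0.179, 0, 0, 0, 0.676], [-0.27, -0.201, 0, 0, 0, 0.761], [-0.3, -0.223, 0, 0, 0, 0.845], [-0.33, -0.246, 0, 0, 0, 0.93], [-0.36, -0.268, 0, 0, 0, 1.014], [-0.39, -0.29, 0, 0, 0, 1.1], [-0.4014, -0.2987, 0.03, 0, 0, 1.127], [-0.4014, -0.2987, 0.06, 0, 0, 1.127], [-0.4014, -0.2987, 0.09, 0, 0, 1.127], [-0.4014, -0.2987, 0.101, 0, 0, 1.127], [-0.4014, -0.2987, 0.101, 0, 0, 1.127], [-0.4014, -0.2987, 0.101, 0, 0, 1.127]]
  ],
  "grip": 0
}}

```text
time_s: 2.0
tcp_pos: [0.4799, 0.1943, 0.1312]
ee_rot: [0.0, 0.654, 0.757, 0.0]
contact_force: [-0.1, 0.0, 0.8]
gripper_width: -0.0002
grip_force: 0.0
```

```bash
python3 - <<'E'
from h import *
s=bot.state();print(s["time_s"],s["tcp_pos"],s["contact_force"],s["joint_pos"],s["gripper_width"])
print(rel([*tail("d"),.105]))
im=imaging.snapshot("scene")[60:300,150:470,::-1]
cv2.imwrite("pics/s1.png",cv2.resize(im,None,fx=2.5,fy=2.5))
E
```

```text
2.0 [0.4799014  0.1943144  0.13121075] [-0.0901665   0.00350092  0.79376998] [-0.71413168  0.51259876  0.28898125  1.98301982 -0.22535742  0.67558347
 -0.13776535] -0.00021351360963240342
(array([-0.0004, -0.0006,  0.0262]), array([ 0.0007, -0.0002,  0.0002]))
```

View pics/s1.png

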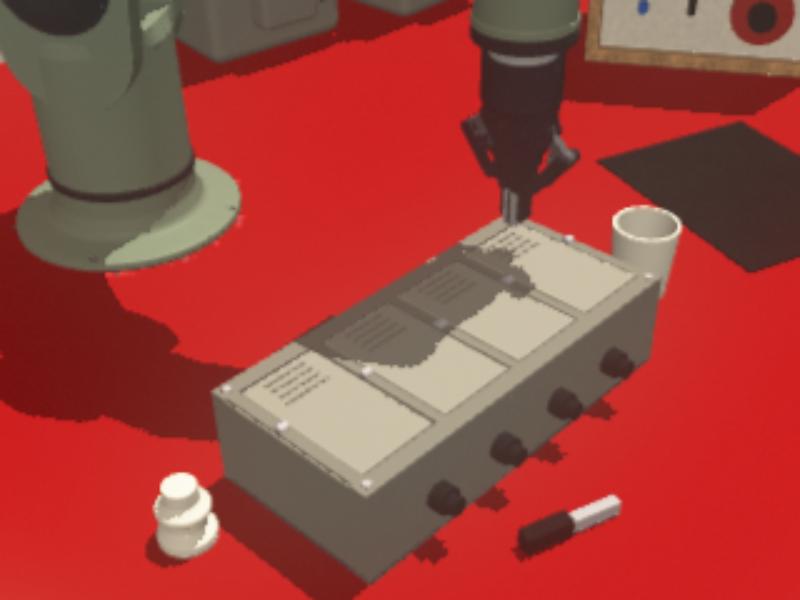

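Emit:
{"fn": "servo_tool", "kwargs": {
  "increments": [
    [[0, 0, 0.0, 0, 0, -0.14], [0, 0, 0.0, 0, 0, -0.28], [0, 0, 0.0, 0, 0, -0.42], [0, 0, 0.0, 0, 0, -0.56], [0, 0, 0.0, 0, 0, -0.7], [0, 0, 0.0, 0, 0, -0.84], [0, 0, 0.0, 0, 0, -0.98], [0, 0, 0.0, 0, 0, -1.12], [0, 0, 0.005, 0, 0, -1.26], [0, 0, 0.01, 0, 0, -1.4], [0, 0, 0.015, 0, 0, -1.5], [0, 0, 0.02, 0, 0, -1.571], [0, 0, 0.026, 0, 0, -1.571], [0, 0, 0.026, 0, 0, -1.571], [0, 0, 0.026, 0, 0, -1.571]]
  ]
}}

```text
time_s: 3.55
tcp_pos: [0.4797, 0.1942, 0.1048]
ee_rot: [0.0, -0.072, 0.997, -0.0]
contact_force: [-0.1, 0.0, -0.0]
gripper_width: -0.0004
grip_force: 0.0
```

Emit:
{"fn": "servo_tool", "kwargs": {
  "increments": [
    [[0, 0, 0.002, 0, 0, 0], [0, 0, 0.004, 0, 0, 0], [0, 0, 0.004, 0, 0, 0]]
  ]
}}

```text
time_s: 3.85
tcp_pos: [0.4795, 0.1942, 0.1002]
ee_rot: [0.0, -0.073, 0.997, -0.0]
contact_force: [-0.2, 0.8, -0.3]
gripper_width: 0.0
grip_force: 0.0
```

Emit:
{"fn": "servo_tool", "kwargs": {
  "increments": [
    [[0, 0, 0.001, 0, 0, 0], [0, 0, 0.001, 0, 0, 0], [0, 0, 0.001, 0, 0, 0]]
  ]
}}

```text
time_s: 4.15
tcp_pos: [0.4795, 0.1942, 0.0997]
ee_rot: [0.0, -0.073, 0.997, 0.0]
contact_force: [-4.1, -0.5, 11.2]
gripper_width: -0.0003
grip_force: 5.6
```

Emit:
{"fn": "servo_tool", "kwargs": {
  "increments": [
    [[0, 0, 0.001, 0, 0, 0], [0, 0, 0.001, 0, 0, 0], [0, 0, 0.001, 0, 0, 0]]
  ]
}}

```text
time_s: 4.45
tcp_pos: [0.4796, 0.1943, 0.0996]
ee_rot: [0.0, -0.073, 0.997, 0.0]
contact_force: [-9.2, -3.7, 32.0]
gripper_width: -0.0003
grip_force: 16.2
```

Cover d holds firm, so I'm backing off and moving to c.

Emit:
{"fn": "servo_tool", "kwargs": {
  "increments": [
    [[0, 0, -0.01, 0, 0, 0], [0, 0, -0.022, 0, 0, 0], [0, -0.02, -0.022, 0, 0, 0], [0, -0.045, -0.022, 0, 0, 0], [0, -0.07, -0.022, 0, 0, 0], [0, -0.09, -0.022, 0, 0, 0], [0, -0.096, -0.022, 0, 0, 0], [0, -0.096, -0.015, 0, 0, 0], [0, -0.096, -0.008, 0, 0, 0], [0, -0.096, -0.004, 0, 0, 0], [0, -0.096, -0.004, 0, 0, 0], [0, -0.096, -0.004, 0, 0, 0]]
  ]
}}

```text
time_s: 5.65
tcp_pos: [0.4933, 0.0997, 0.1021]
ee_rot: [-0.0, -0.073, 0.997, 0.0]
contact_force: [-0.5, -0.5, 0.3]
gripper_width: -0.0003
grip_force: 0.0
```

Emit:
{"fn": "servo_tool", "kwargs": {
  "increments": [
    [[0, 0, 0.001, 0, 0, 0], [0, 0, 0.002, 0, 0, 0], [0, 0, 0.002, 0, 0, 0]]
  ]
}}

```text
time_s: 5.95
tcp_pos: [0.4935, 0.0992, 0.1003]
ee_rot: [0.0, -0.073, 0.997, 0.0]
contact_force: [-0.0, 0.8, 0.3]
gripper_width: -0.0001
grip_force: 0.0
```

Emit:
{"fn": "servo_tool", "kwargs": {
  "increments": [
    [[0, 0, 0.001, 0, 0, 0], [0, 0, 0.001, 0, 0, 0], [0, 0, 0.001, 0, 0, 0]]
  ]
}}

```text
time_s: 6.25
tcp_pos: [0.4935, 0.0992, 0.0997]
ee_rot: [0.0, -0.073, 0.997, 0.0]
contact_force: [-3.3, -0.7, 10.8]
gripper_width: -0.0005
grip_force: 5.5
```

Cover c also holds at 10.8 N, so next is b.

Emit:
{"fn": "servo_tool", "kwargs": {
  "increments": [
    [[0, 0, -0.01, 0, 0, 0], [0, 0, -0.02, 0, 0, 0], [0, -0.02, -0.02, 0, 0, 0], [0, -0.045, -0.02, 0, 0, 0], [0, -0.07, -0.02, 0, 0, 0], [0, -0.09, -0.02, 0, 0, 0], [0, -0.096, -0.02, 0, 0, 0], [0, -0.096, -0.013, 0, 0, 0], [0, -0.096, -0.006, 0, 0, 0], [0, -0.096, -0.003, 0, 0, 0], [0, -0.096, -0.003, 0, 0, 0], [0, -0.096, -0.003, 0, 0, 0]]
  ]
}}

```text
time_s: 7.45
tcp_pos: [0.5073, 0.0047, 0.1022]
ee_rot: [-0.0, -0.073, 0.997, 0.0]
contact_force: [0.1, 0.3, 0.2]
gripper_width: 0.0004
grip_force: 0.0
```

Emit:
{"fn": "servo_tool", "kwargs": {
  "increments": [
    [[0, 0, 0.001, 0, 0, 0], [0, 0, 0.002, 0, 0, 0], [0, 0, 0.002, 0, 0, 0]]
  ]
}}

```text
time_s: 7.75
tcp_pos: [0.5074, 0.0042, 0.1003]
ee_rot: [0.0, -0.073, 0.997, -0.0]
contact_force: [-0.4, 0.2, -0.1]
gripper_width: 0.0004
grip_force: 0.0
```

Emit:
{"fn": "servo_tool", "kwargs": {
  "increments": [
    [[0, 0, 0.001, 0, 0, 0], [0, 0, 0.001, 0, 0, 0], [0, 0, 0.001, 0, 0, 0]]
  ]
}}

```text
time_s: 8.05
tcp_pos: [0.5075, 0.0042, 0.0994]
ee_rot: [0.0, -0.073, 0.997, 0.0]
contact_force: [0.1, -0.3, 3.1]
gripper_width: 0.0
grip_force: 1.5
```

Emit:
{"fn": "servo_tool", "kwargs": {
  "increments": [
    [[0, 0, 0.001, 0, 0, 0], [0, 0, 0.001, 0, 0, 0], [0, 0, 0.001, 0, 0, 0]]
  ]
}}

```text
time_s: 8.35
tcp_pos: [0.5074, 0.0042, 0.0983]
ee_rot: [0.0, -0.073, 0.997, -0.0]
contact_force: [-1.5, 0.0, 3.2]
gripper_width: -0.0001
grip_force: 1.8
```

Emit:
{"fn": "servo_tool", "kwargs": {
  "increments": [
    [[0, 0, 0.001, 0, 0, 0], [0, 0, 0.001, 0, 0, 0], [0, 0, 0.001, 0, 0, 0]]
  ]
}}

```text
time_s: 8.65
tcp_pos: [0.5074, 0.0042, 0.0973]
ee_rot: [-0.0, -0.073, 0.997, -0.0]
contact_force: [-0.8, 0.9, 3.7]
gripper_width: -0.0001
grip_force: 1.7
```

Cover b rocks, so I'll push it open.

Emit:
{"fn": "servo_tool", "kwargs": {
  "increments": [
    [[0, 0, 0.003, 0, 0, 0], [0, 0, 0.006, 0, 0, 0], [0, 0, 0.009, 0, 0, 0], [0, 0, 0.012, 0, 0, 0], [0, 0, 0.015, 0, 0, 0], [0, 0, 0.018, 0, 0, 0], [0, 0, 0.019, 0, 0, 0], [0, 0, 0.019, 0, 0, 0]]
  ]
}}

```text
time_s: 9.45
tcp_pos: [0.5074, 0.0042, 0.0782]
ee_rot: [-0.0, -0.073, 0.997, -0.0]
contact_force: [-0.3, -0.1, 0.2]
gripper_width: 0.0002
grip_force: 0.0
```

Emit:
{"fn": "servo_tool", "kwargs": {
  "increments": [
    [[0, 0, 0.001, 0, 0, 0], [0, 0, 0.002, 0, 0, 0], [0, 0, 0.002, 0, 0, 0], [0, 0, 0.002, 0, 0, 0]]
  ]
}}

```text
time_s: 9.85
tcp_pos: [0.5074, 0.0042, 0.0762]
ee_rot: [-0.0, -0.073, 0.997, -0.0]
contact_force: [-0.1, -0.5, 1.3]
gripper_width: 0.0002
grip_force: 0.5
```

Emit:
{"fn": "servo_tool", "kwargs": {
  "increments": [
    [[0, 0, 0.001, 0, 0, 0], [0, 0, 0.001, 0, 0, 0], [0, 0, 0.001, 0, 0, 0]]
  ]
}}

```text
time_s: 10.15
tcp_pos: [0.5074, 0.0041, 0.0752]
ee_rot: [-0.0, -0.073, 0.997, -0.0]
contact_force: [-0.9, 0.4, 1.4]
gripper_width: -0.0001
grip_force: 0.8
```

Emit:
{"fn": "servo_tool", "kwargs": {
  "increments": [
    [[0, 0, 0.001, 0, 0, 0], [0, 0, 0.002, 0, 0, 0], [0, 0, 0.002, 0, 0, 0], [0, 0, 0.002, 0, 0, 0]]
  ]
}}

```text
time_s: 10.55
tcp_pos: [0.5074, 0.0042, 0.0732]
ee_rot: [-0.0, -0.073, 0.997, -0.0]
contact_force: [-1.7, 0.4, 1.6]
gripper_width: 0.0002
grip_force: 0.7
```

Emit:
{"fn": "servo_tool", "kwargs": {
  "increments": [
    [[0, 0, 0.001, 0, 0, 0], [0, 0, 0.001, 0, 0, 0], [0, 0, 0.001, 0, 0, 0]]
  ]
}}

```text
time_s: 10.85
tcp_pos: [0.5074, 0.0042, 0.0722]
ee_rot: [-0.0, -0.073, 0.997, -0.0]
contact_force: [-1.7, -0.2, 2.3]
gripper_width: -0.0003
grip_force: 0.9
```

```bash
python3 - <<'E'
from h import *
im=imaging.snapshot("scene")[60:300,150:470,::-1]
cv2.imwrite("pics/s2.png",cv2.resize(im,None,fx=2.5,fy=2.5))
E
```

```text
(no output)
```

View pics/s2.png

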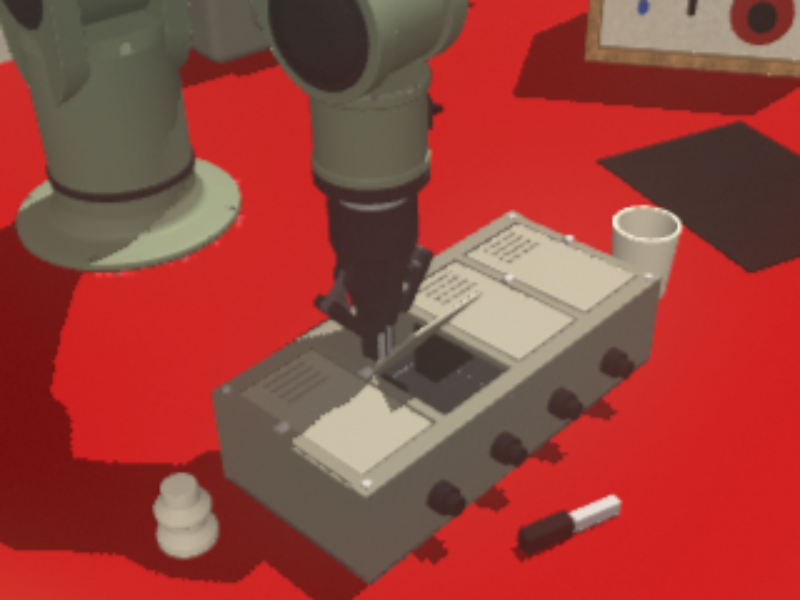

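Cover b stands well open and is seen almost edge-on (lip ~(475,295)). I'll keep going until it meets the stop.

Emit:
{"fn": "servo_tool", "kwargs": {
  "increments": [
    [[0, 0, 0.001, 0, 0, 0], [0, 0, 0.001, 0, 0, 0], [0, 0, 0.001, 0, 0, 0]]
  ]
}}

```text
time_s: 11.2
tcp_pos: [0.5074, 0.0042, 0.0716]
ee_rot: [-0.0, -0.073, 0.997, -0.0]
contact_force: [-5.1, 0.2, 12.8]
gripper_width: -0.0001
grip_force: 5.2
```

Emit:
{"fn": "servo_tool", "kwargs": {
  "increments": [
    [[0, 0, 0.001, 0, 0, 0], [0, 0, 0.001, 0, 0, 0], [0, 0, 0.001, 0, 0, 0]]
  ]
}}

```text
time_s: 11.5
tcp_pos: [0.5075, 0.0041, 0.0712]
ee_rot: [0.0, -0.073, 0.997, -0.0]
contact_force: [-9.4, 0.1, 27.4]
gripper_width: 0.0002
grip_force: 12.3
```

Emit:
{"fn": "servo_tool", "kwargs": {
  "increments": [
    [[0, 0, 0.001, 0, 0, 0], [0, 0, 0.001, 0, 0, 0], [0, 0, 0.001, 0, 0, 0]]
  ]
}}

```text
time_s: 11.8
tcp_pos: [0.5076, 0.0041, 0.0709]
ee_rot: [0.0, -0.073, 0.997, -0.0]
contact_force: [-13.7, -0.6, 46.3]
gripper_width: -0.0001
grip_force: 19.8
```

It's at the stop: the force climbs at a depth of about 29 mm. I'll retreat straight up.

Emit:
{"fn": "servo_tool", "kwargs": {
  "increments": [
    [[0, 0, -0.005, 0, 0, 0], [0, 0, -0.015, 0, 0, 0], [0, 0, -0.03, 0, 0, 0], [0, 0, -0.05, 0, 0, 0], [0, 0, -0.08, 0, 0, 0], [0.02, 0, -0.11, 0, 0, 0], [0.04, 0, -0.14, 0, 0, 0], [0.06, 0, -0.17, 0, 0, 0], [0.06, 0, -0.19, 0, 0, 0], [0.06, 0, -0.19, 0, 0, 0], [0.06, 0, -0.19, 0, 0, 0]]
  ]
}}

```text
time_s: 12.9
tcp_pos: [0.4482, -0.0045, 0.2596]
ee_rot: [0.0, -0.073, 0.997, -0.0]
contact_force: [-0.7, 0.4, -0.8]
gripper_width: -0.0001
grip_force: 0.0
```

```bash
python3 - <<'E'
from h import *
im=imaging.snapshot("scene")[60:300,150:470,::-1].copy()
def lip(t):return np.r_[C+ex*(-.0125+.085*np.cos(t))+ey*-.048,.1+.085*np.sin(t)]
for t in(.8,.9):print(t,(proj("scene",lip(t))-[150,60])*2.5)
cv2.imwrite("pics/s3.png",cv2.resize(im,None,fx=2.5,fy=2.5))
E
```

```text
0.8 [[453.28273364 318.97254557]]
0.9 [[447.48571692 310.32873434]]
```

View pics/s3.png

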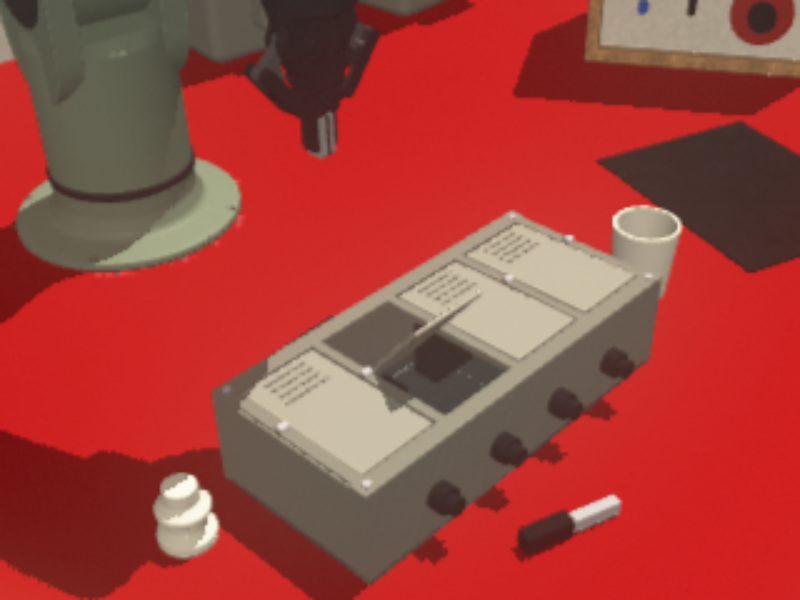

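Cover b's lip edge runs from about (417,327) to (480,292). Its midpoint, about (448,310), matches the 0.9 rad prediction of (447,310). The gripper is clear and the other items haven't moved.

```bash
python3 -c "
from station import ticket
print(ticket.job_done())"
```

```text
the job is handed in; nothing more can be done
None
```

Cover b was the free one: I pushed it to its stop and left it standing open. Covers d and c held firm when pressed (d reached 32 N, c 10.8 N), a was not pressed because b had already rocked, and the job is handed in.

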